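Unfasten the sample case and hold its lid half open

TASK

The colleague at the microscope wants to reach into the grey sample case: swing both hasps on its front right down off the lid's catches, and only then lift the lid by its black handle to 50 degrees open. The lid has no stay, so do not let it drop: finish while still holding it steady at 50 degrees, the hasps folded clear. Leave the dishes, jar, bottle and forceps around it where they are.

Things in the scene. Friction and masses are not known exactly. Their poses are not given: they have to be found in the camera images.
- case: grey sample transport case with aluminium edges, heavy, stands firm; 190 mm (its x) by 290 mm (its y), 116 mm high with the lid shut; origin at the centre of its underside, z up. Its front (hasps, handle) is at -x, towards the robot; the lid's hinge is along its rear top edge at +x
- lid (a joint): angle of the lid, rad: 0 = shut, 0.873 = 50 degrees open, at most 1.9. It weighs about 0.5 kg, turns freely and falls shut from any angle below about 85 degrees. The lid is a shallow cover 30 mm deep
- lid_hinge (a point): middle of the lid's hinge line, which runs along the case's y axis at 86 mm above the table, 95 mm behind the case's centre
- lid_grip (a point): where to grip the lid's handle, a stiff black tongue 28 mm wide (case y), 12 mm thick, jutting 40 mm from the middle of the lid's front: the point at mid-thickness, 26 mm out, 101 mm above the table when shut (216 mm in front of the hinge line, 15 mm above it); moves with the lid. Pinched across its width it pivots between the fingers as the lid turns
- hasp_left (a joint): angle of the hasp on the left (+y of the case) part of the case's front, rad: 0 = shut, upright over the lid's catch, locking the lid; 1.57 = folded out level towards the robot; 2.1 = its stop. Stiff: stays where it is left. Hinge line 55 mm above the table, 5 mm in front of the case's front. Swing it by its lip, out and down in an arc about the hinge line (2 N; pressing straight down jams). Strap 30 mm wide, 58 mm long
- hasp_left_lip (a point): centre of the top face of the left hasp's finger lip, which is 30 mm wide (case y) and 26 mm deep (case x); moves with the hasp. Shut, the lip juts level towards the robot, this point 113 mm above the table, 23 mm in front of the case's front face and 95 mm to the left (+y) of the case's middle
- hasp_right (a joint): angle of the hasp on the right (-y of the case) part of the case's front, rad: values as for the left one
- hasp_right_lip (a point): centre of the top face of the right hasp's finger lip, which is 30 mm wide (case y) and 26 mm deep (case x); moves with the hasp. Shut, the lip juts level towards the robot, this point 113 mm above the table, 23 mm in front of the case's front face and 95 mm to the right (-y) of the case's middle
- dish_red_mid (a point): 90 mm petri dish, 15 mm high, red-brown medium; its centre half-way up. Loose, to be left alone
- dish_green_mid (a point): 90 mm petri dish, 15 mm high, green medium; its centre half-way up. Loose, to be left alone
- dish_dark_mid (a point): 90 mm black dish, 15 mm high; its centre half-way up. Loose, to be left alone
- forceps_mid (a point): steel forceps, 140 mm long, lying flat; its centre half-way up. Loose, to be left alone
- jar_mid (a point): specimen jar, diameter 60, 75 mm high, white cap, beside the case; its centre half-way up. Loose, to be left alone
- bottle_mid (a point): amber reagent bottle, diameter 62, 165 mm high, red cap; its centre half-way up. Loose, to be left alone

How it is judged:
By the outcome, as a careful person would: the job done as asked, in the order asked, and still so for the second after the job is handed in, while the arm keeps its last pose, push and grip.
It also fails if it takes over 64 s, if anything falls off the work surface, if the arm or the gripper's body presses on something with over 40 N, if the wrist force passes 120 N, or if a joint passes its speed limit or range.

ROBOT

A 6-joint arm with a two-finger parallel gripper is mounted at the origin on the work surface. World frame = base frame: x ahead of the robot, y to its left, z up, the work surface at z = 0. Lengths are in m, angles in rad, forces in N, time in s.
With the tool pointing down it reaches from about 0.35 to 0.775 m from the base axis. Payload 5.5 kg.
Tool frame: the origin (TCP) lies midway between the tips of the shut fingers; the grasp point (between the pads) lies 19 mm behind it; z points along the fingers, x is the direction in which the jaws open and shut, and the axes are right-handed (so a half turn about z gives the same grasp; the last joint's range is limited). The gripper opens to 85 mm and grips with 20 to 120 N. Pads are 22 mm wide; open, the fingers measure 114 mm over their backs; the gripper's body (76 mm by 85 mm) begins 54 mm behind the grasp point. The pads swing forward as they close: fully open they stand 13 mm farther back than shut.
Start: joints at [0.995, 0.313, 0.046, 1.304, 0, 1.431], TCP at [0.243, 0.521, 0.209] pointing down, gripper open.
Joint ranges: [-2.76, 2.76], [-0.86, 1.69], [-1.03, 1.26], [-2.2, 2.34], [-1.47, 1.5], [-3.14, 3.14]. Speed limits (rad/s): [2.57, 2.57, 3.14, 3.14, 3.14, 3.14].

INTERFACE

Orientations are given as a unit quaternion [w, x, y, z].
In Python, from workcell import env gives the robot as it stands. The module is installed in compiled form; this text tells all that it offers.
- The arm moves only by the tool apply_moves, never from a script. Its argument "moves" is a list of rows, each a list of 3 entries, a list of its own where there are three numbers: the shift along the tool's x, y, z in cm, then the turn about the tool's z in degrees, then the opening, from 0 (shut) to 1 (fully open). In form: [[[x, y, z], yaw, gripper], ...]. A call has exactly 10 rows; each row is the pose to reach, as a shift and turn from the pose commanded when the call began, along the tool's axes at that moment; what a row does not reach only later rows make up. A row lasts 1/8 s, in which the tool goes at most 62.5 mm and 10.7 degrees, less where a joint would pass 70% of its speed; a pose out of reach is approached as far as the arm can. A call with a gripper value outside its range is refused whole. The fingers move at their own pace and stop on an object; "squeeze" is the grip in N (left out, the last holds). Time passes only in rows, so rows that repeat a pose let the fingers close, or fill a call up. It gives the time, the measured TCP pose, the force and the opening at its end, in the units of the state.
- env.get_state(): the state, without advancing time (a new reading comes with each control period).
- env.read_camera(name): name is "scene" or "top" or "wrist"; returns a dict with "pixels" (384x512x3 uint8, red, green, blue), "fov_y" (degrees; the focal length in pixels is half the picture's height over the tangent of half this angle, whatever the lens; pixels are square), "cx", "cy" (the principal point, pixels), "world_from_camera" (4x4, takes a point from camera to world coordinates); the wrist camera has in their place "hand_eye" (4x4, takes a point from camera to tool coordinates, whose origin is the TCP and whose axes are the tool frame's). Camera axes: x right, y down, z forward; pixel columns grow to the right and rows downward; lengths in m; the calibration is good to about 2 mm. A picture is of the moment at which its call begins: read the wrist's pose just before it. There is no depth.
- env.hand_in(): hands the job in, once; it reports no verdict.
The state is a dict: "clock": time; "joint_pos": joint angles; "qvel": joint speeds; "tau": joint torques, N m; "tcp_pos": TCP position; "orientation": TCP orientation; "wrist_force": force on the tool from outside, world axes, zero at the start; "ft_torque": the same for the moment, N m; "finger_gap": finger opening in m.
Only numpy, scipy, OpenCV 4.12 (cv2) and the standard library are available. Lean on these libraries where they do the work, as an engineer would, in place of code of your own. Each camera call takes 0.05 s, during which the arm holds its last target.

## Working session

There is one attempt and no reset: what is moved stays moved. The work goes in short steps, Python scripts to look and compute and a tool call to move; the robot and the scene stay as the last step left them, time stands still between calls to the robot, and variables do not carry over. Pictures are saved under pics/ and viewed, and the job is handed in when it is done.

Besides the shell and the picture viewer there is one more tool, called as name([rows], argument=value, ...), one row to a line, values as JSON. apply_moves: Moves the arm, as the interface text tells. Its arguments: {"type":"object","properties":{"moves":{"type":"array","items":{"type":"array"}},"squeeze":{"type":"number"}},"required":["moves"]}

```bash
mkdir -p pics; python3 - <<'E'
from workcell import env
import cv2,pickle
s=env.get_state();print(s)
for n in("scene","top","wrist"):
    c=env.read_camera(n);pickle.dump(c,open(n+'.pkl','wb'))
    cv2.imwrite(f'pics/{n}0.png',c['pixels'][:,:,::-1])
    print(n,{k:v for k,v in c.items() if k!='pixels'})
E
```

```text
{'clock': 0.0, 'joint_pos': array([ 9.95399161e-01,  3.13963833e-01,  4.49874111e-02,  1.30359457e+00,
       -1.87145682e-05,  1.43117658e+00]), 'qvel': array([-4.19019792e-04, -5.23242530e-05,  1.33829836e-03, -6.29009477e-04,
        1.08989371e-03, -3.10613837e-04]), 'tau': array([ 9.50523208e-04, -4.80620670e+01,  2.98534423e+01,  1.92771899e-02,
       -8.59030956e-05,  2.12220982e-05]), 'tcp_pos': array([0.24244137, 0.52078859, 0.20783315]), 'orientation': array([ 3.76713550e-04,  8.43242004e-01,  5.37533380e-01, -8.03450331e-04]), 'wrist_force': array([-0.35599071,  0.40020128, -0.30165145]), 'ft_torque': array([-0.04381787, -0.01781911,  0.00471947]), 'finger_gap': 0.0853380210826143}
scene {'fov_y': 45.537934241323555, 'cx': 267.80660245577286, 'cy': 196.58462516209414, 'world_from_camera': array([[-6.47087135e-01,  5.90554811e-01, -4.82206651e-01,
         1.20669483e+00],
       [ 7.62415399e-01,  5.00393615e-01, -4.10279159e-01,
         5.60547492e-01],
       [-9.99202123e-04, -6.33128142e-01, -7.74046353e-01,
         1.22231847e+00],
       [ 0.00000000e+00,  0.00000000e+00,  0.00000000e+00,
         1.00000000e+00]])}
top {'fov_y': 57.49580704467447, 'cx': 260.4946965251821, 'cy': 187.46988137550167, 'world_from_camera': array([[ 0.02592681, -0.9927961 ,  0.1169774 ,  0.37781379],
       [-0.99959934, -0.0270763 , -0.00824797, -0.02381143],
       [ 0.01135587, -0.11671669, -0.99310033,  1.07753293],
       [ 0.        ,  0.        ,  0.        ,  1.        ]])}
wrist {'fov_y': 58.55297555677951, 'cx': 250.45184854798842, 'cy': 190.28197002877482, 'hand_eye': array([[ 9.99999761e-01, -6.63681540e-04, -1.92979993e-04,
         6.81055455e-04],
       [ 6.91150743e-04,  9.58180668e-01,  2.86163116e-01,
        -7.36157461e-02],
       [-5.01147865e-06, -2.86163181e-01,  9.58180898e-01,
        -1.65264756e-01],
       [ 0.00000000e+00,  0.00000000e+00,  0.00000000e+00,
         1.00000000e+00]])}
```

View pics/scene0.png

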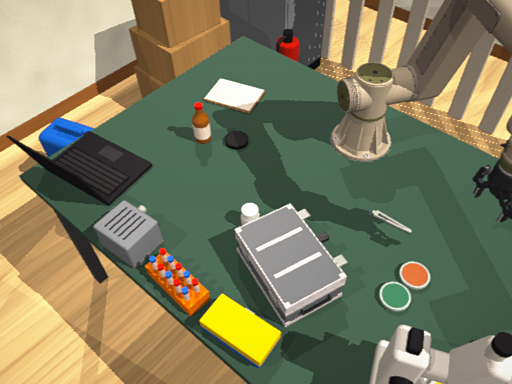

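View pics/top0.png

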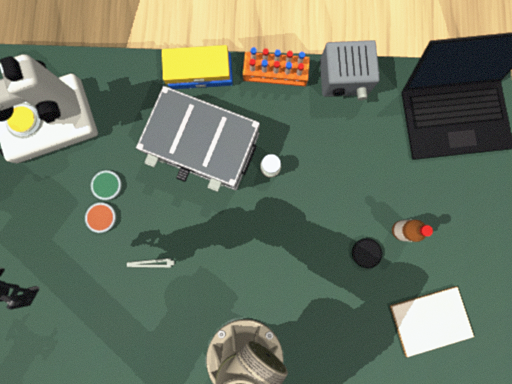

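View pics/wrist0.png

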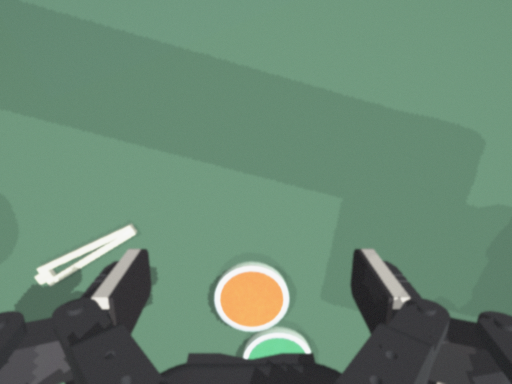

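The top view shows the case at about (200,138), with its front toward the robot: hasp lips at about (151,159) and (214,184), handle at about (183,174). The jar is at (271,165) and the dishes are at (105,185) and (100,217). Next I'll zoom in.

```bash
cat > h.py <<'E'
import numpy as np,cv2,pickle
def load(n): return pickle.load(open(n+'.pkl','rb'))
def K(c):
    f=c['pixels'].shape[0]/2/np.tan(np.radians(c['fov_y']/2)); return f,c['cx'],c['cy']
def ray(c,u,v,T=None):
    f,cx,cy=K(c); T=c['world_from_camera'] if T is None else T
    return T[:3,3],T[:3,:3]@np.array([(u-cx)/f,(v-cy)/f,1])
def plane(c,u,v,z,T=None):
    o,d=ray(c,u,v,T); return o+d*(z-o[2])/d[2]
def proj(c,P,T=None):
    f,cx,cy=K(c); T=c['world_from_camera'] if T is None else T
    p=T[:3,:3].T@(np.asarray(P)-T[:3,3]); return np.array([cx+f*p[0]/p[2],cy+f*p[1]/p[2]])
def tri(c1,p1,c2,p2):
    o1,d1=ray(c1,*p1);o2,d2=ray(c2,*p2);d1=d1/np.linalg.norm(d1);d2=d2/np.linalg.norm(d2)
    t=np.linalg.lstsq(np.c_[d1,-d2],o2-o1,rcond=None)[0]
    a=o1+t[0]*d1;b=o2+t[1]*d2;return (a+b)/2,np.linalg.norm(a-b)
E
python3 - <<'E'
from h import *
t=load('top')['pixels'][75:205,120:290,::-1];cv2.imwrite('pics/topz.png',cv2.resize(t,None,fx=4.5,fy=4.5,interpolation=cv2.INTER_CUBIC))
t=load('scene')['pixels'][195:330,225:355,::-1];cv2.imwrite('pics/scz.png',cv2.resize(t,None,fx=4.4,fy=4.4,interpolation=cv2.INTER_CUBIC))
E
```

```text
(no output)
```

View pics/topz.png

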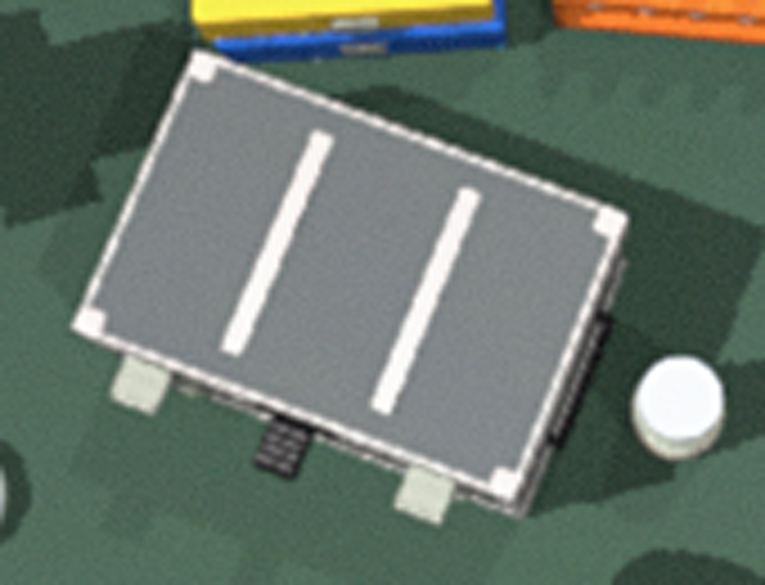

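View pics/scz.png

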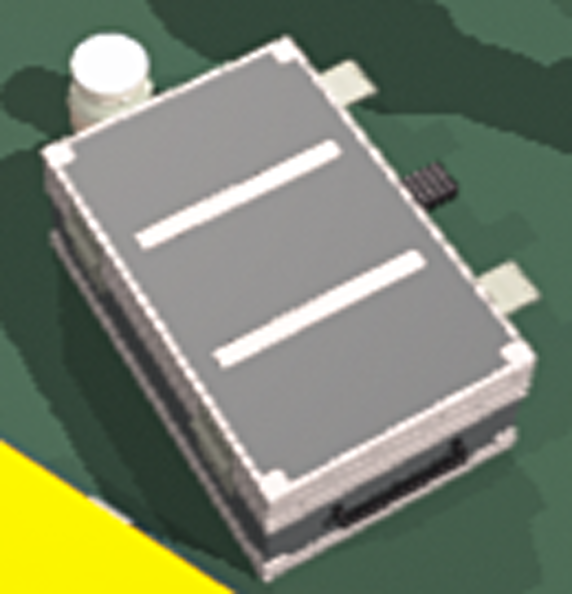

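Both zooms show the lid's top corners clearly. In the top zoom they are about (197,50), (628,213), (516,502) and (73,328).

```bash
cat >> h.py <<'E'
def case():
    return np.load('case.npy')  # 4x4 world from case
E
python3 - <<'E'
from h import *
t=load('top');s=load('scene')
z=lambda p,o,k:((np.array(p)+.5)/k-.5+o)
# order RL, RR, FR, FL
tp=[z(p,(120,75),4.5) for p in[(197,50),(628,213),(516,502),(73,328)]]
sp=[z(p,(225,195),4.4) for p in[(265,497),(42,150),(287,38),(537,352)]]
A=[plane(t,*p,.116) for p in tp];B=[plane(s,*p,.116) for p in sp]
for i in range(4): print(A[i].round(4),B[i].round(4),*[np.round(q,4) for q in tri(t,tp[i],s,sp[i])])
loc=np.array([[95,145],[95,-145],[-95,-145],[-95,145]])/1e3
def fit(P):
    P=np.array(P)[:,:2];c=P.mean(0);H=loc.T@(P-c);a=np.arctan2(H[0,1]-H[1,0],H[0,0]+H[1,1])
    R=np.array([[np.cos(a),-np.sin(a)],[np.sin(a),np.cos(a)]]);return c,a,(P-c-loc@R.T)
for P in(A,B,(np.array(A)+B)/2):
    c,a,r=fit(P);print(c,np.degrees(a),(r*1000).round(1).tolist())
T=np.eye(4);T[:2,:2]=[[np.cos(a),-np.sin(a)],[np.sin(a),np.cos(a)]];T[:2,3]=c;np.save('case.npy',T)
for n,p in dict(lipL=(-.118,.095,.113),lipR=(-.118,-.095,.113),grip=(-.121,0,.101)).items():
    w=(T@[*p,1])[:3]; print(n,w.round(4),np.hypot(*w[:2]).round(3),(((proj(t,w)-(120,75)+.5)*4.5)-.5).round(0),((proj(s,w)-(225,195)+.5)*4.4-.5).round(0))
# others
for n,p in dict(green=(105,185),red=(100,217),jar=(271,163),forc=(150,264),dark=(367,252)).items(): 
    w=plane(t,*p,.075 if n=='jar' else .015); print(n,w.round(3),(np.linalg.inv(T)@[*w,1]).round(3)[:2])
E
```

```text
[0.7759 0.2529 0.116 ] [0.7738 0.2499 0.116 ] [0.7748 0.2514 0.1195] 0.0012
[ 0.6775 -0.0232  0.116 ] [ 0.6753 -0.0224  0.116 ] [ 0.6765 -0.0224  0.1176] 0.0019
[0.4927 0.0408 0.116 ] [0.4938 0.0433 0.116 ] [0.4926 0.0415 0.1135] 0.0014
[0.5939 0.3191 0.116 ] [0.5884 0.3179 0.116 ] [0.5921 0.3182 0.1213] 0.0022
[0.63501292 0.14740053] -19.71845993007839 [[2.5, 1.1], [2.0, -2.1], [-3.9, -2.2], [-0.6, 3.2]]
[0.63281419 0.14717328] -19.624901465024802 [[2.8, -1.9], [1.7, -1.1], [-0.8, 0.8], [-3.6, 2.2]]
[0.63391355 0.1472869 ] -19.67191714116098 [[2.6, -0.4], [1.8, -1.6], [-2.4, -0.7], [-2.1, 2.7]]
lipL [0.5548 0.2765 0.113 ] 0.62 [139. 393.] [512. 282.]
lipR [0.4908 0.0976 0.113 ] 0.5 [424. 503.] [351.  78.]
grip [0.52  0.188 0.101] 0.553 [283. 455.] [430. 184.]
green [0.498 0.441 0.015] [-0.227  0.23 ]
red [0.4   0.448 0.015] [-0.321  0.205]
jar [ 0.568 -0.061  0.075] [ 0.008 -0.218]
forc [0.265 0.289 0.015] [-0.395  0.01 ]
dark [ 0.317 -0.357  0.015] [-0.129 -0.582]
```

```bash
cat >> h.py <<'E'
from scipy.spatial.transform import Rotation as Ro
def rot(s): q=s['orientation']; return Ro.from_quat([q[1],q[2],q[3],q[0]]).as_matrix()
def go(s,pc,T=None):
    """shift (cm, tool axes) to bring TCP to case point pc, and yaw deg to align tool x with case y"""
    T=case() if T is None else T
    w=(T@[*pc,1])[:3]; R=rot(s); d=R.T@(w-s['tcp_pos'])*100
    cy=R.T@T[:3,1]; return w.round(4),d.round(2),np.degrees(np.arctan2(cy[1],cy[0])).round(2)
def incase(s): return (np.linalg.inv(case())@[*s['tcp_pos'],1])[:3].round(4)
E
python3 - <<'E'
from h import *
from workcell import env
print(go(env.get_state(),(-.16,0,.22)))
E
```

```text
(array([0.4833, 0.2011, 0.22  ]), array([-18.83,  35.32,  -1.18]), np.float64(-5.3))
```

apply_moves([
  [[-1.9,3.5,-0.5],-1,1],
  [[-4.2,7.9,-1],-2,1],
  [[-6.6,12.4,-1.2],-3,1],
  [[-9,16.9,-1.2],-4,1],
  [[-11.4,21.4,-1.2],-5.3,1],
  [[-13.8,25.9,-1.2],-5.3,1],
  [[-16.2,30.4,-1.2],-5.3,1],
  [[-18,33.8,-1.2],-5.3,1],
  [[-18.8,35.3,-1.2],-5.3,1],
  [[-18.8,35.3,-1.2],-5.3,1],
])

```text
clock: 1.4
tcp_pos: [0.4835, 0.2014, 0.2204]
orientation: [-0.0, 0.818, 0.575, -0.0]
wrist_force: [-1.1, 0.0, 0.9]
finger_gap: 0.0854
```

```bash
cat >> h.py <<'E'
def wT(s,c):
    T=np.eye(4);T[:3,:3]=rot(s);T[:3,3]=s['tcp_pos'];return T@c['hand_eye']
def shot(env,name,*cams):
    out=[]
    for n in cams:
        s=env.get_state();c=env.read_camera(n);
        if n=='wrist': c['world_from_camera']=wT(s,c)
        pickle.dump(c,open(name+n+'.pkl','wb'));cv2.imwrite(f'pics/{name}{n}.png',c['pixels'][:,:,::-1])
E
python3 - <<'E'
from h import *
from workcell import env
shot(env,'a','wrist');s=env.get_state();print(s['tcp_pos'],incase(s),s['wrist_force'],go(s,(-.16,0,.22)))
c=load('awrist')
for p in [(-.118,.095,.113),(-.118,-.095,.113),(-.121,0,.107),(-.095,.145,.116),(-.095,-.145,.116)]: print(proj(c,(case()@[*p,1])[:3]).round(1))
E
```

```text
[0.48293985 0.20208728 0.22045849] [-0.1606  0.0008  0.2205] [-0.2661774  -0.17207648  0.01107809] (array([0.4833, 0.2011, 0.22  ]), array([-0.08,  0.06,  0.05]), np.float64(-0.02))
[360. 228.]
[138.9 228.5]
[249.4 222.4]
[416.2 253.7]
[ 82.9 254.4]
```

View pics/awrist.png

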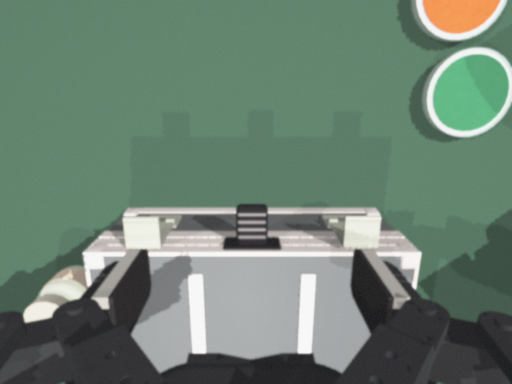

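The wrist view shows the left lip at about (362,232), the right lip at about (142,232) and the handle at about (252,222). All are within 2–3 mm of where the model predicts. I'll zoom in to refine.

```bash
python3 - <<'E'
from h import *
c=load('awrist')['pixels'][195:265,70:430,::-1];a=cv2.resize(c[:,:120],None,fx=6,fy=6,interpolation=cv2.INTER_CUBIC);b=cv2.resize(c[:,240:],None,fx=6,fy=6,interpolation=cv2.INTER_CUBIC)
cv2.imwrite('pics/az.png',cv2.resize(np.vstack([a,b]),(514,600)) if 0 else np.vstack([a,b])[:, :][:600] if 0 else cv2.resize(np.vstack([a,b]),None,fx=.7,fy=.7))
E
```

```text
(no output)
```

View pics/az.png

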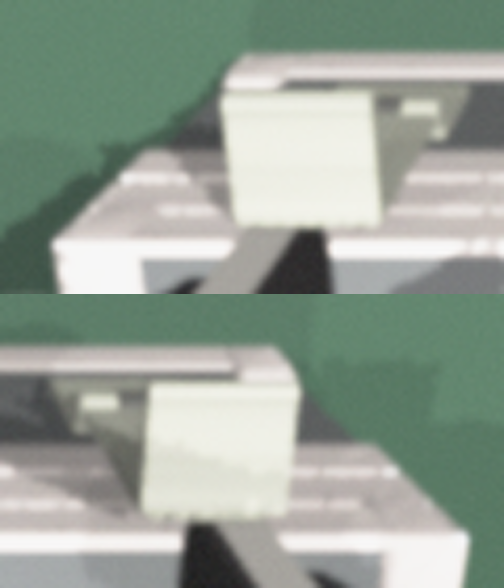

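```bash
python3 - <<'E'
from h import *
c=load('awrist');T=case();Ti=np.linalg.inv(T)
for n,p,z in[('L',(362.3,233.5),.113),('R',(142.6,233.5),.113),('cL',(421.4,251.7),.116),('cR',(82.4,252.6),.116),('handle',(252,222.5),.107)]:
    w=plane(c,*p,z);print(n,w.round(4),(Ti@[*w,1]).round(4)[:3])
E
```

```text
L [0.5604 0.277  0.113 ] [-0.1129  0.0974  0.113 ]
R [0.4962 0.0986 0.113 ] [-0.1133 -0.0922  0.113 ]
cL [0.5929 0.3205 0.116 ] [-0.0969  0.1493  0.116 ]
cR [0.4939 0.0432 0.116 ] [-0.0968 -0.1452  0.116 ]
handle [0.5209 0.1901 0.107 ] [-0.1209  0.0023  0.107 ]
```

```bash
python3 - <<'E'
from h import *
from workcell import env
T=case()
D=np.eye(4);D[:2,3]=.0025,.0022;np.save('case.npy',T@D)
s=env.get_state();print(go(s,(-.12,.095,.09)),go(s,(-.12,-.095,.09)))
E
```

```text
(array([0.556 , 0.2784, 0.09  ]), array([ 9.64,  4.32, 13.04]), np.float64(-0.02)) (array([0.492 , 0.0995, 0.09  ]), array([-9.36,  4.33, 13.04]), np.float64(-0.02))
```

apply_moves([
  [[4,2,3],0,1],
  [[8,4,6],0,1],
  [[9.6,4.3,8],0,0.9],
  [[9.6,4.3,11],0,0.8],
  [[9.6,4.3,13],0,0.7],
  [[9.6,4.3,13],0,0.6],
  [[9.6,4.3,13],0,0.2],
  [[9.6,4.3,13],0,0.2],
  [[9.6,4.3,13],0,0.2],
  [[9.6,4.3,13],0,0.2],
], squeeze=25)

```text
clock: 2.7
tcp_pos: [0.5565, 0.2778, 0.0913]
orientation: [0.0, 0.818, 0.576, 0.0]
wrist_force: [-0.7, 0.4, -0.0]
finger_gap: 0.0172
```

```bash
python3 - <<'E'
from h import *
from workcell import env
s=env.get_state();print(s['clock'],s['tcp_pos'],incase(s),s['wrist_force'],s['ft_torque'],s['finger_gap'])
shot(env,'b','wrist','top')
c=load('bwrist')['pixels'];t=load('btop')['pixels'][110:210,100:260]
cv2.imwrite('pics/bz.png',np.vstack([c[:,:,::-1][120:],cv2.resize(t[:,:,::-1],(512,320))]))
E
```

```text
2.7 [0.55652299 0.27779329 0.09127946] [-0.1193  0.0946  0.0913] [-0.65398588  0.3822348  -0.00394001] [-0.02921339  0.00892456  0.03686469] 0.01720351058867362
```

View pics/bz.png

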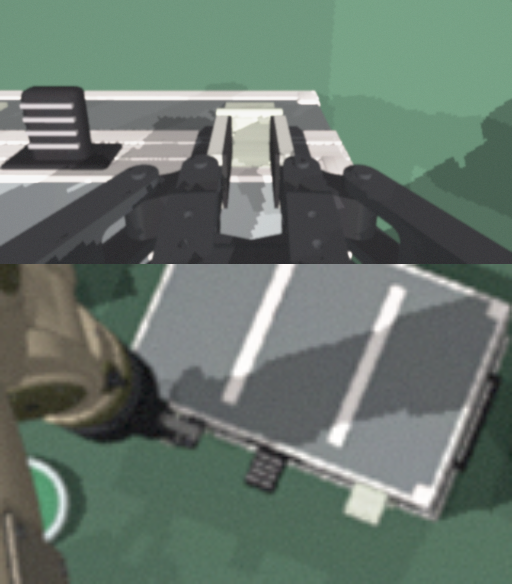

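```bash
python3 - <<'E'
from h import *
c=load('bwrist')['pixels'][200:384,150:360,::-1]
cv2.imwrite('pics/bz2.png',cv2.resize(c,None,fx=3.2,fy=3.2,interpolation=cv2.INTER_CUBIC))
w=load('bwrist')
for p in[(-.131,.08,.113),(-.131,.11,.113),(-.105,.08,.113),(-.105,.11,.113)]:print(proj(w,(case()@[*p,1])[:3]))
E
```

```text
[216.64471405 230.48981596]
[282.82736825 230.42023656]
[218.23993965 281.07754532]
[281.38868136 281.00700323]
```

View pics/bz2.png

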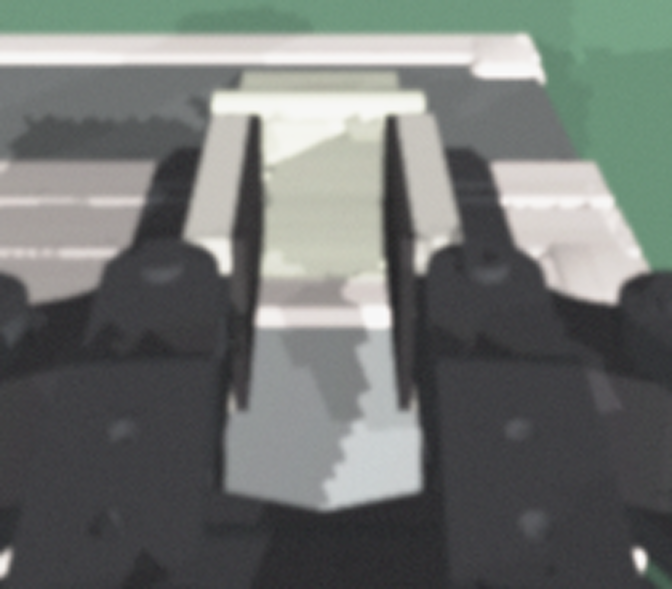

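```bash
python3 - <<'E'
from h import *
w=load('bwrist')
for p in[(-.130,.086,.093),(-.130,.086,.118),(-.108,.086,.093),(-.1193,.0946,.0913)]:
    q=proj(w,(case()@[*p,1])[:3]);print(p,q,(q-(150,200))*3.2)
E
```

```text
(-0.13, 0.086, 0.093) [232.14574605 216.6316238 ] [262.86638736  53.22119617]
(-0.13, 0.086, 0.118) [229.27763223 237.11198083] [253.68842315 118.75833865]
(-0.108, 0.086, 0.093) [232.81857131 255.59145506] [265.01942818 177.89265619]
(-0.1193, 0.0946, 0.0913) [249.05894123 234.56304728] [316.98861194 110.60175128]
```

The wrist picture shows the finger plates ending at the lip's front bar (zoom row ~112), and the gap reads 17 mm where the lip should stop them at 30 mm. I don't understand this yet, so I'll look from the scene camera.

```bash
python3 - <<'E'
from h import *
from workcell import env
shot(env,'b2','scene')
c=load('b2scene');s=env.get_state()
print(proj(c,s['tcp_pos']),proj(c,(case()@[-.118,.095,.113,1])[:3]),s['finger_gap'])
cv2.imwrite('pics/b2z.png',cv2.resize(c['pixels'][180:300,270:420,::-1],None,fx=4.8,fy=4.8,interpolation=cv2.INTER_CUBIC))
E
```

```text
[340.11452659 263.41972193] [340.74447881 259.69550546] 0.01703607591554015
```

View pics/b2z.png

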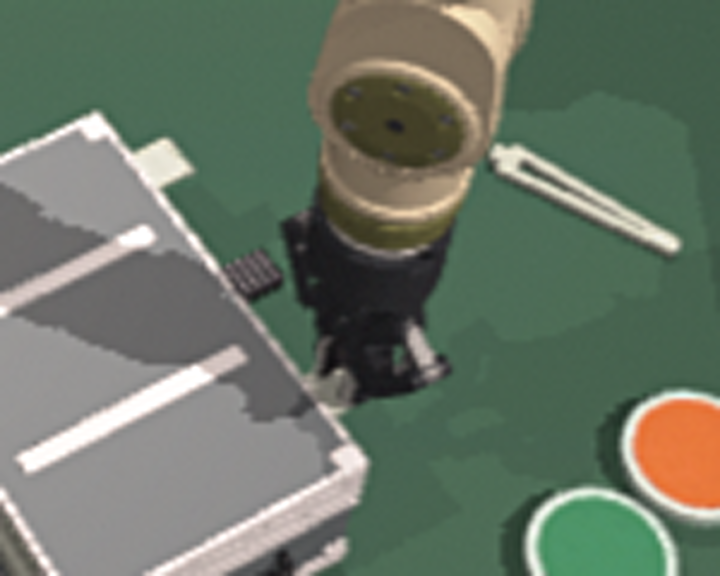

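apply_moves([
  [[0,0,0],0,0.1],
  [[0,0,0],0,0],
  [[0,0,0],0,0],
  [[0,0,0],0,0],
  [[0,0,0],0,0],
  [[0,0,0],0,0],
  [[0,0,0],0,0],
  [[0,0,0],0,0],
  [[0,0,0],0,0],
  [[0,0,0],0,0],
])

```text
clock: 4.1
tcp_pos: [0.5562, 0.2778, 0.0907]
orientation: [-0.0, 0.817, 0.576, 0.0]
wrist_force: [-0.6, 0.5, 0.3]
finger_gap: -0.0002
```

```bash
python3 - <<'E'
from h import *
from workcell import env
s=env.get_state();print(s['clock'],incase(s),s['wrist_force'],s['finger_gap'])
shot(env,'c','wrist')
cv2.imwrite('pics/cz.png',cv2.resize(load('cwrist')['pixels'][200:384,150:360,::-1],None,fx=3.2,fy=3.2,interpolation=cv2.INTER_CUBIC))
E
```

```text
4.1 [-0.1196  0.0945  0.0907] [-0.63248056  0.45705041  0.32455964] -0.00019704498062952466
```

View pics/cz.png

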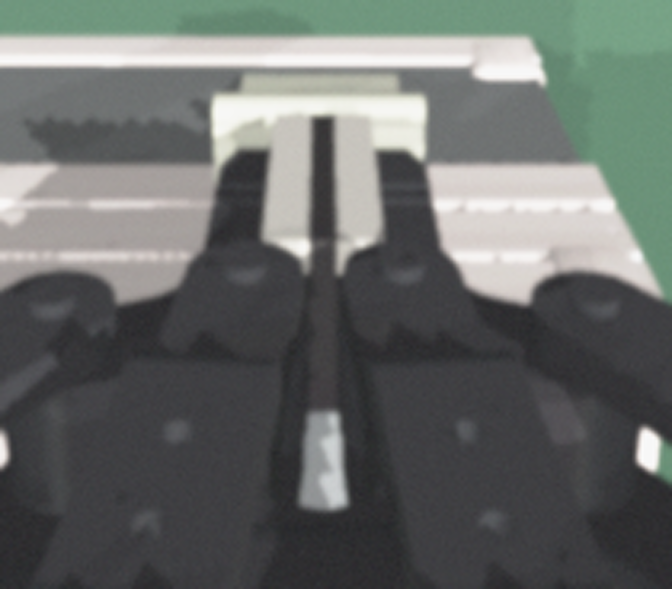

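apply_moves([
  [[0,0,0],0,0.3],
  [[0,0,0],0,0.6],
  [[0,0,0],0,0.6],
  [[0,0,0],0,0.6],
  [[0,0,0],0,0.6],
  [[0,0,0],0,0.6],
  [[0,0,0],0,0.6],
  [[0,0,0],0,0.6],
  [[0,0,0],0,0.6],
  [[0,0,0],0,0.6],
])

```text
clock: 5.4
tcp_pos: [0.5562, 0.2778, 0.0907]
orientation: [-0.0, 0.818, 0.576, 0.0]
wrist_force: [0.6, -0.5, 0.0]
finger_gap: 0.0515
```

```bash
python3 - <<'E'
from h import *
from workcell import env
s=env.get_state();print(s['clock'],incase(s),s['wrist_force'],s['finger_gap'])
shot(env,'d','wrist','scene')
a=cv2.resize(load('dwrist')['pixels'][200:384,110:400,::-1],None,fx=2.5,fy=2.5,interpolation=cv2.INTER_CUBIC)
b=cv2.resize(load('dscene')['pixels'][225:285,310:400,::-1],None,fx=6,fy=6,interpolation=cv2.INTER_CUBIC)
cv2.imwrite('pics/dz.png',a);cv2.imwrite('pics/dz2.png',b)
E
```

```text
5.4 [-0.1196  0.0945  0.0907] [ 0.61931313 -0.46294412  0.01698021] 0.051487134958242434
```

View pics/dz.png

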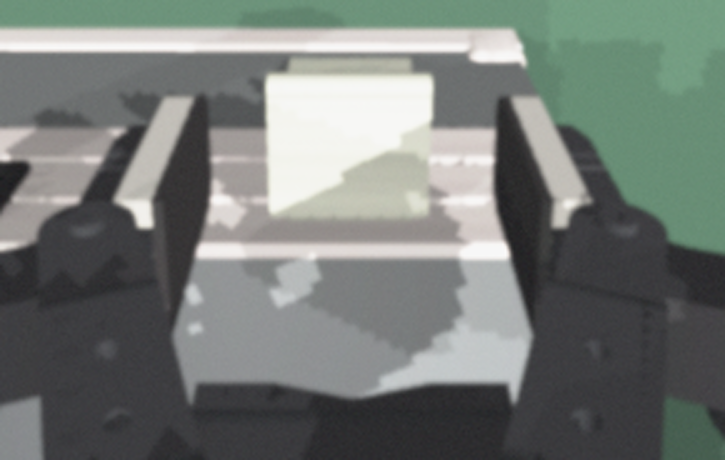

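View pics/dz2.png

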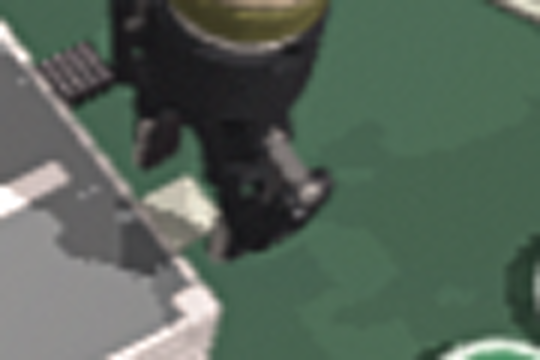

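Comparing pixel sizes (gap 51 mm ≈ 117 px, lip 30 mm ≈ 67 px) puts the fingertips about level with the lip or just above it. So the real tips sit about 24 mm behind the reported TCP. The fingers closed above the lip, with no contact and no force. I'll go about 19 mm lower and pinch.

apply_moves([
  [[0,0,0.5],0,0.6],
  [[0,0,1],0,0.6],
  [[0,0,1.5],0,0.6],
  [[0,0,1.9],0,0.6],
  [[0,0,1.9],0,0.5],
  [[0,0,1.9],0,0.3],
  [[0,0,1.9],0,0.1],
  [[0,0,1.9],0,0],
  [[0,0,1.9],0,0],
  [[0,0,1.9],0,0],
], squeeze=25)

```text
clock: 6.75
tcp_pos: [0.5561, 0.2775, 0.0719]
orientation: [0.0, 0.818, 0.576, -0.0]
wrist_force: [-2.9, -3.0, 3.3]
finger_gap: 0.029
```

```bash
python3 - <<'E'
from h import *
from workcell import env
s=env.get_state();print(s['clock'],incase(s),s['wrist_force'],s['ft_torque'],s['finger_gap'])
shot(env,'e','wrist')
cv2.imwrite('pics/ez.png',cv2.resize(load('ewrist')['pixels'][200:384,150:360,::-1],None,fx=3.2,fy=3.2,interpolation=cv2.INTER_CUBIC))
E
```

```text
6.75 [-0.1196  0.0942  0.0719] [-2.91115199 -2.95938425  3.29827744] [-0.70146231  0.39940954 -0.01610385] 0.029021249551728554
```

View pics/ez.png

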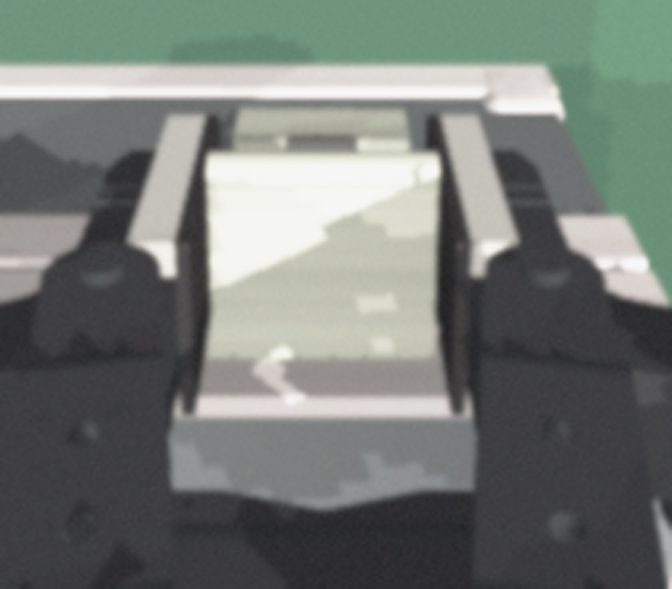

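The lip is now gripped at 29 mm and centred between the pads. Next is the arc about the hinge.

```bash
python3 - <<'E'
import numpy as np
R=np.hypot(18,57);p=np.arctan2(57,18)
def tab(t0,t1,n,o=0):
    for t in np.radians(np.linspace(t0,t1,n+1)):
        a=np.radians(t0);print(round(np.degrees(t),1),[0,round(-R*(np.cos(p-t)-np.cos(p-a))/10,2),round(-R*(np.sin(p-t)-np.sin(p-a))/10,2)])
tab(0,50,9);print();tab(50,97,9)
E
```

```text
0.0 [0, np.float64(-0.0), np.float64(-0.0)]
5.6 [0, np.float64(-0.54), np.float64(0.2)]
11.1 [0, np.float64(-1.06), np.float64(0.45)]
16.7 [0, np.float64(-1.56), np.float64(0.76)]
22.2 [0, np.float64(-2.02), np.float64(1.1)]
27.8 [0, np.float64(-2.45), np.float64(1.5)]
33.3 [0, np.float64(-2.84), np.float64(1.93)]
38.9 [0, np.float64(-3.18), np.float64(2.39)]
44.4 [0, np.float64(-3.48), np.float64(2.89)]
50.0 [0, np.float64(-3.72), np.float64(3.41)]

50.0 [0, np.float64(-0.0), np.float64(-0.0)]
55.2 [0, np.float64(-0.19), np.float64(0.51)]
60.4 [0, np.float64(-0.32), np.float64(1.04)]
65.7 [0, np.float64(-0.41), np.float64(1.58)]
70.9 [0, np.float64(-0.45), np.float64(2.12)]
76.1 [0, np.float64(-0.44), np.float64(2.66)]
81.3 [0, np.float64(-0.38), np.float64(3.21)]
86.6 [0, np.float64(-0.27), np.float64(3.74)]
91.8 [0, np.float64(-0.12), np.float64(4.26)]
97.0 [0, np.float64(0.09), np.float64(4.77)]
```

apply_moves([
  [[0,-0.5,0.2],0,0],
  [[0,-1.05,0.45],0,0],
  [[0,-1.55,0.75],0,0],
  [[0,-2.0,1.1],0,0],
  [[0,-2.45,1.5],0,0],
  [[0,-2.85,1.9],0,0],
  [[0,-3.2,2.4],0,0],
  [[0,-3.5,2.9],0,0],
  [[0,-3.7,3.4],0,0],
  [[0,-3.7,3.4],0,0],
])

```text
clock: 8.05
tcp_pos: [0.5207, 0.2903, 0.0377]
orientation: [-0.0, 0.817, 0.576, -0.0]
wrist_force: [-2.9, -2.7, 3.5]
finger_gap: 0.0293
```

```bash
python3 - <<'E'
from h import *
from workcell import env
s=env.get_state();print(s['clock'],incase(s),s['wrist_force'],s['ft_torque'],s['finger_gap'])
shot(env,'f','wrist')
cv2.imwrite('pics/fz.png',cv2.resize(load('fwrist')['pixels'][200:384,150:360,::-1],None,fx=3.2,fy=3.2,interpolation=cv2.INTER_CUBIC))
E
```

```text
8.05 [-0.1572  0.0943  0.0377] [-2.85015755 -2.71000598  3.45451194] [-0.66228902  0.53355066  0.00352571] 0.029303607033719883
```

View pics/fz.png

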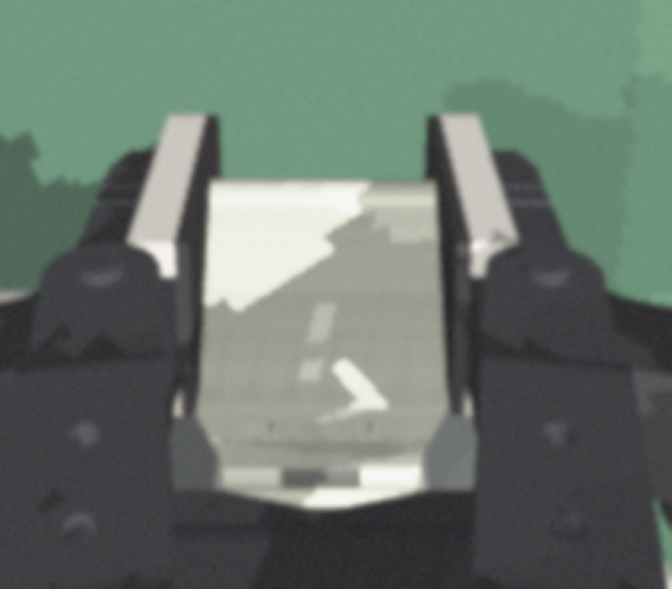

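apply_moves([
  [[0,-0.2,0.5],0,0],
  [[0,-0.3,1.05],0,0],
  [[0,-0.4,1.6],0,0],
  [[0,-0.45,2.1],0,0],
  [[0,-0.45,2.65],0,0],
  [[0,-0.4,3.2],0,0],
  [[0,-0.3,3.75],0,0],
  [[0,-0.1,4.25],0,0],
  [[0,0.1,4.8],0,0],
  [[0,0.1,4.8],0,0],
])

```text
clock: 9.35
tcp_pos: [0.5202, 0.2903, -0.0114]
orientation: [-0.001, 0.817, 0.576, -0.001]
wrist_force: [-5.7, -0.8, 1.4]
finger_gap: 0.0291
```

```bash
python3 - <<'E'
from h import *
from workcell import env
s=env.get_state();print(s['clock'],incase(s),s['wrist_force'],s['ft_torque'],s['finger_gap'])
shot(env,'g','wrist')
cv2.imwrite('pics/gz.png',cv2.resize(load('gwrist')['pixels'][200:384,150:360,::-1],None,fx=3.2,fy=3.2,interpolation=cv2.INTER_CUBIC))
E
```

```text
9.35 [-0.1577  0.0942 -0.0114] [-5.71050566 -0.80477166  1.39803463] [-0.17039173  0.84751117  0.03817528] 0.02906850153917859
```

View pics/gz.png

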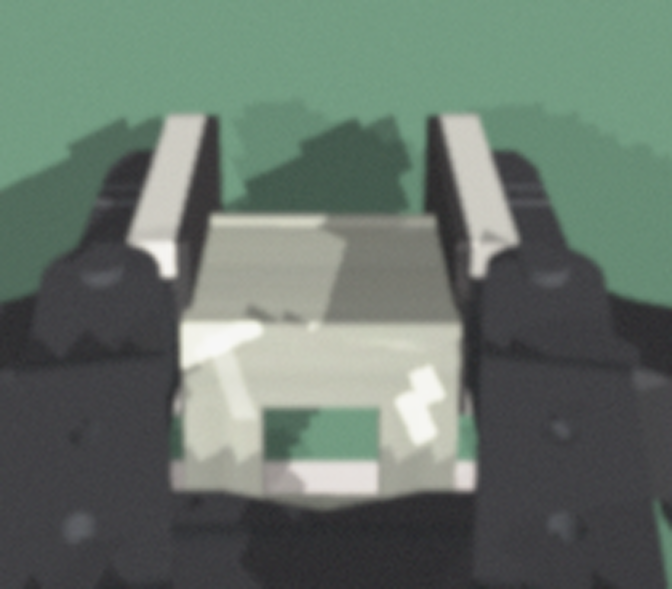

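apply_moves([
  [[0,0,0],0,0.3],
  [[0,0,0],0,0.6],
  [[0,0,0],0,0.6],
  [[0,0,0],0,0.6],
  [[0,0,-2],0,0.6],
  [[0,0,-6],0,0.6],
  [[0,0,-11],0,0.6],
  [[0,0,-15],0,0.6],
  [[0,0,-17],0,0.6],
  [[0,0,-17],0,0.6],
])

```text
clock: 10.65
tcp_pos: [0.5239, 0.2905, 0.1618]
orientation: [0.0, 0.818, 0.576, 0.002]
wrist_force: [0.0, 0.3, -0.2]
finger_gap: 0.0511
```

```bash
python3 - <<'E'
from h import *
from workcell import env
s=env.get_state();print(s['clock'],incase(s),s['wrist_force'],s['finger_gap'],go(s,(-.12,-.095,.072)))
shot(env,'h','wrist')
E
```

```text
10.65 [-0.1543  0.0956  0.1618] [ 0.03829335  0.3487526  -0.23778117] 0.051061283623008734 (array([0.492 , 0.0995, 0.072 ]), array([-19.09,   3.4 ,   8.93]), np.float64(-0.0))
```

View pics/hwrist.png

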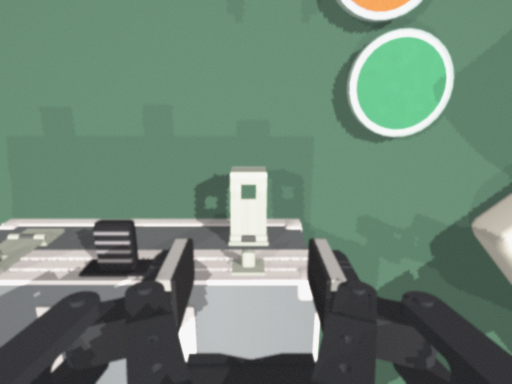

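The left hasp is folded out level, at (248,205). Now the right one.

apply_moves([
  [[-4,0.5,0],0,0.6],
  [[-10,2,0],0,0.6],
  [[-16,3.4,0],0,0.6],
  [[-19.1,3.4,0],0,0.6],
  [[-19.1,3.4,0],0,0.6],
  [[-19.1,3.4,3],0,0.6],
  [[-19.1,3.4,6],0,0.6],
  [[-19.1,3.4,8.5],0,0.6],
  [[-19.1,3.4,8.9],0,0.6],
  [[-19.1,3.4,8.9],0,0.6],
])

```text
clock: 11.95
tcp_pos: [0.49, 0.0992, 0.0705]
orientation: [-0.0, 0.817, 0.576, -0.0]
wrist_force: [0.2, 0.6, 0.5]
finger_gap: 0.0512
```

```bash
python3 - <<'E'
from h import *
from workcell import env
s=env.get_state();print(s['clock'],incase(s),s['wrist_force'],s['finger_gap'],go(s,(-.12,-.095,.072)))
shot(env,'i','wrist')
cv2.imwrite('pics/iz.png',cv2.resize(load('iwrist')['pixels'][200:384,120:390,::-1],None,fx=2.5,fy=2.5,interpolation=cv2.INTER_CUBIC))
E
```

```text
11.95 [-0.1219 -0.0959  0.0705] [0.21561262 0.61595313 0.53891191] 0.051170519834358066 (array([0.492 , 0.0995, 0.072 ]), array([ 0.09,  0.19, -0.15]), np.float64(0.05))
```

View pics/iz.png

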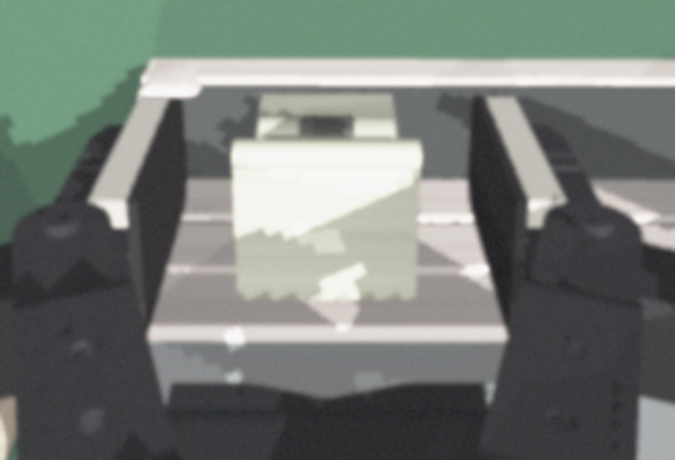

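apply_moves([
  [[0,0.1,-0.1],0,0.4],
  [[0,0.1,-0.1],0,0.2],
  [[0,0.1,-0.1],0,0],
  [[0,0.1,-0.1],0,0],
  [[0,0.1,-0.1],0,0],
  [[0,0.1,-0.1],0,0],
  [[0,0.1,-0.1],0,0],
  [[0,0.1,-0.1],0,0],
  [[0,0.1,-0.1],0,0],
  [[0,0.1,-0.1],0,0],
], squeeze=25)

```text
clock: 13.25
tcp_pos: [0.4919, 0.0984, 0.0728]
orientation: [0.0, 0.818, 0.576, 0.001]
wrist_force: [-0.3, 1.3, 5.7]
finger_gap: 0.0287
```

apply_moves([
  [[0,-0.5,0.2],0,0],
  [[0,-1.05,0.45],0,0],
  [[0,-1.55,0.75],0,0],
  [[0,-2.0,1.1],0,0],
  [[0,-2.45,1.5],0,0],
  [[0,-2.85,1.9],0,0],
  [[0,-3.2,2.4],0,0],
  [[0,-3.5,2.9],0,0],
  [[0,-3.7,3.4],0,0],
  [[0,-3.7,3.4],0,0],
])

```text
clock: 14.5
tcp_pos: [0.4561, 0.1112, 0.0379]
orientation: [-0.0, 0.817, 0.576, 0.0]
wrist_force: [-1.9, 2.6, 3.2]
finger_gap: 0.0291
```

```bash
python3 - <<'E'
from h import *
from workcell import env
s=env.get_state();print(s['clock'],incase(s),s['wrist_force'],s['ft_torque'],s['finger_gap'])
shot(env,'j','wrist')
cv2.imwrite('pics/jz.png',cv2.resize(load('jwrist')['pixels'][200:384,150:360,::-1],None,fx=2.4,fy=2.4,interpolation=cv2.INTER_CUBIC))
E
```

```text
14.5 [-0.1578 -0.0961  0.0379] [-1.92824138  2.62032915  3.1774381 ] [0.42535812 0.0493585  0.01801653] 0.0291198472201281
```

View pics/jz.png

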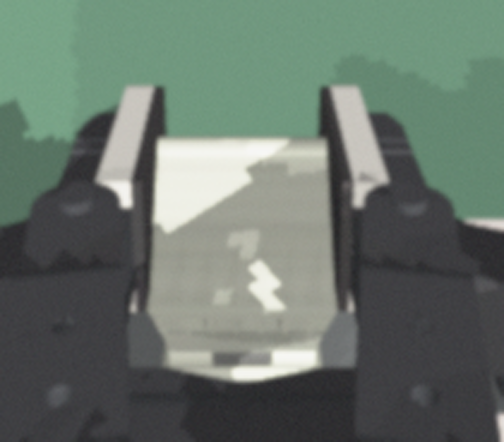

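The right hasp is following about halfway, so I'll carry on and then release and rise.

apply_moves([
  [[0,-0.2,0.5],0,0],
  [[0,-0.3,1.05],0,0],
  [[0,-0.4,1.6],0,0],
  [[0,-0.45,2.1],0,0],
  [[0,-0.45,2.65],0,0],
  [[0,-0.4,3.2],0,0],
  [[0,-0.3,3.75],0,0],
  [[0,-0.1,4.25],0,0],
  [[0,0.1,4.8],0,0],
  [[0,0.1,4.8],0,0],
])

```text
clock: 15.8
tcp_pos: [0.4554, 0.1113, -0.0111]
orientation: [-0.002, 0.817, 0.576, -0.001]
wrist_force: [-3.2, 5.2, 0.6]
finger_gap: 0.0292
```

apply_moves([
  [[0,0,0],0,0.3],
  [[0,0,0],0,0.6],
  [[0,0,0],0,0.6],
  [[0,0,0],0,0.6],
  [[0,0,-2],0,0.6],
  [[0,0,-6],0,0.6],
  [[0,0,-11],0,0.6],
  [[0,0,-15],0,0.6],
  [[0,0,-17],0,0.6],
  [[0,0,-17],0,0.6],
])

```text
clock: 17.05
tcp_pos: [0.4585, 0.1103, 0.1613]
orientation: [0.001, 0.818, 0.576, 0.002]
wrist_force: [-0.4, -0.5, 0.1]
finger_gap: 0.0513
```

```bash
python3 - <<'E'
from h import *
from workcell import env
s=env.get_state();print(s['clock'],incase(s),s['wrist_force'],s['finger_gap'],go(s,(-.16,0,.17)))
shot(env,'k','wrist','top')
c=load('kwrist')['pixels'];t=load('ktop')['pixels'][70:210,80:304]
cv2.imwrite('pics/kz.png',np.vstack([c[:,:,::-1][130:],cv2.resize(t[:,:,::-1],(512,320))]))
E
```

```text
17.05 [-0.1552 -0.0961  0.1613] [-0.40567328 -0.45618699  0.09577377] 0.05127533890202703 (array([0.4863, 0.2024, 0.17  ]), array([ 9.61, -0.48, -0.86]), np.float64(-0.01))
```

View pics/kz.png

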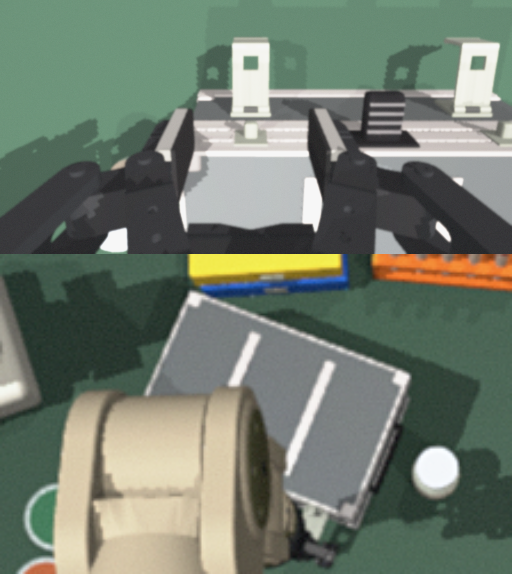

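The wrist view shows both hasps folded out, at about (250,75) and (475,75), with the handle between them. Moving to the handle.

apply_moves([
  [[3,0,0],0,0.7],
  [[7,1,0],0,0.7],
  [[9.6,2.5,0],0,0.7],
  [[9.6,3.3,0],0,0.7],
  [[9.6,3.3,2],0,0.7],
  [[9.6,3.3,5],0,0.7],
  [[9.6,3.3,8],0,0.7],
  [[9.6,3.3,9.5],0,0.7],
  [[9.6,3.3,9.5],0,0.7],
  [[9.6,3.3,9.5],0,0.7],
])

```text
clock: 18.4
tcp_pos: [0.5211, 0.1896, 0.0656]
orientation: [0.0, 0.818, 0.576, 0.001]
wrist_force: [-0.2, 0.1, 0.7]
finger_gap: 0.0599
```

```bash
python3 - <<'E'
from h import *
from workcell import env
s=env.get_state();print(s['clock'],incase(s),s['wrist_force'],s['finger_gap'],go(s,(-.122,0,.065)))
shot(env,'l','wrist')
w=load('lwrist')
for y in(-.014,.014):
  for x in(-.135,-.095): print(proj(w,(case()@[x,y,.107,1])[:3]))
cv2.imwrite('pics/lz.png',cv2.resize(load('lwrist')['pixels'][200:384,120:390,::-1],None,fx=2.5,fy=2.5,interpolation=cv2.INTER_CUBIC))
E
```

```text
18.4 [-0.123  -0.0003  0.0656] [-0.19550631  0.06710961  0.74954187] 0.05989685142707372 (array([0.5221, 0.1896, 0.065 ]), array([0.03, 0.1 , 0.06]), np.float64(-0.01))
[214.41804614 249.4465417 ]
[217.30131897 333.62993521]
[284.76754995 249.36516511]
[282.18143916 333.54689017]
```

View pics/lz.png

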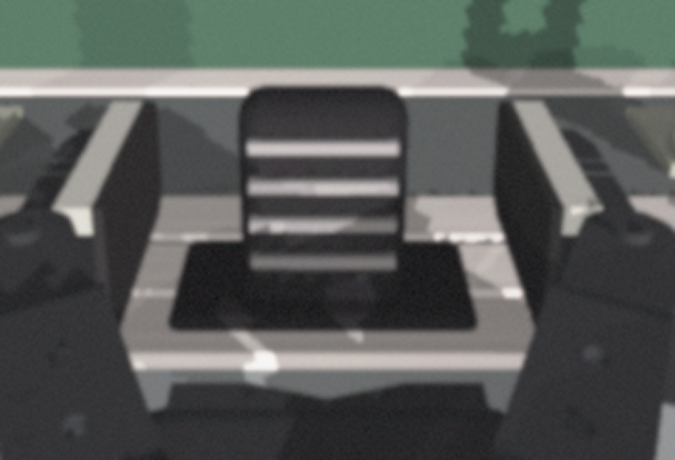

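The handle is centred between the open fingers at zoom column 323. I'll close on it.

apply_moves([
  [[0,0,0],0,0.5],
  [[0,0,0],0,0.3],
  [[0,0,0],0,0.1],
  [[0,0,0],0,0],
  [[0,0,0],0,0],
  [[0,0,0],0,0],
  [[0,0,0],0,0],
  [[0,0,0],0,0],
  [[0,0,0],0,0],
  [[0,0,0],0,0],
], squeeze=45)

```text
clock: 19.7
tcp_pos: [0.5207, 0.189, 0.0658]
orientation: [0.001, 0.818, 0.576, 0.0]
wrist_force: [-1.7, -3.6, 5.1]
finger_gap: 0.0272
```

```bash
python3 - <<'E'
from h import *
from workcell import env
s=env.get_state();print(s['clock'],incase(s),s['wrist_force'],s['finger_gap'])
u0,w0=.218,.015
R=np.hypot(u0,w0);p=np.arctan2(w0,u0)
def tab(t0,t1,n):
    a=np.radians(t0)
    for t in np.radians(np.linspace(t0,t1,n+1)):
        print(round(np.degrees(t),1),'y',round(-R*(np.cos(p+t)-np.cos(p+a))*100,2),'z',round(-R*(np.sin(p+t)-np.sin(p+a))*100,2))
tab(0,12,10);tab(12,30,10);tab(30,48,10)
E
```

```text
19.7 [-0.1231 -0.001   0.0658] [-1.65157913 -3.61206948  5.12208273] 0.027187528188322273
0.0 y -0.0 z -0.0
1.2 y 0.04 z -0.46
2.4 y 0.08 z -0.91
3.6 y 0.14 z -1.37
4.8 y 0.2 z -1.82
6.0 y 0.28 z -2.27
7.2 y 0.36 z -2.72
8.4 y 0.45 z -3.17
9.6 y 0.56 z -3.61
10.8 y 0.67 z -4.06
12.0 y 0.79 z -4.5
12.0 y -0.0 z -0.0
13.8 y 0.2 z -0.66
15.6 y 0.42 z -1.31
17.4 y 0.66 z -1.95
19.2 y 0.92 z -2.59
21.0 y 1.2 z -3.21
22.8 y 1.5 z -3.83
24.6 y 1.81 z -4.44
26.4 y 2.15 z -5.04
28.2 y 2.51 z -5.62
30.0 y 2.88 z -6.2
30.0 y -0.0 z -0.0
31.8 y 0.39 z -0.56
33.6 y 0.8 z -1.11
35.4 y 1.23 z -1.65
37.2 y 1.67 z -2.18
39.0 y 2.13 z -2.69
40.8 y 2.61 z -3.18
42.6 y 3.1 z -3.66
44.4 y 3.6 z -4.13
46.2 y 4.12 z -4.57
48.0 y 4.66 z -5.01
```

Gripped at 27 mm. I'll lift the first 12 degrees.

apply_moves([
  [[0,0,-0.3],0,0],
  [[0,0.1,-0.9],0,0],
  [[0,0.15,-1.4],0,0],
  [[0,0.2,-1.8],0,0],
  [[0,0.3,-2.3],0,0],
  [[0,0.35,-2.7],0,0],
  [[0,0.45,-3.2],0,0],
  [[0,0.55,-3.6],0,0],
  [[0,0.7,-4.1],0,0],
  [[0,0.8,-4.5],0,0],
])

```text
clock: 20.95
tcp_pos: [0.5283, 0.1863, 0.1096]
orientation: [0.0, 0.818, 0.576, -0.0]
wrist_force: [4.2, -5.3, -6.7]
finger_gap: 0.0269
```

```bash
python3 - <<'E'
from h import *
from workcell import env
s=env.get_state();print(s['clock'],incase(s),s['wrist_force'],s['finger_gap'])
shot(env,'m','wrist','scene')
cv2.imwrite('pics/mz.png',np.vstack([load('mwrist')['pixels'][150:384,:,::-1],cv2.resize(load('mscene')['pixels'][180:330,215:400,::-1],(444,360))[:,:444].copy() if 0 else cv2.resize(load('mscene')['pixels'][180:330,195:408,::-1],(512,360))]))
E
```

```text
20.95 [-0.1151 -0.001   0.1096] [ 4.19380938 -5.34600349 -6.66539934] 0.026858064392119484
```

View pics/mz.png

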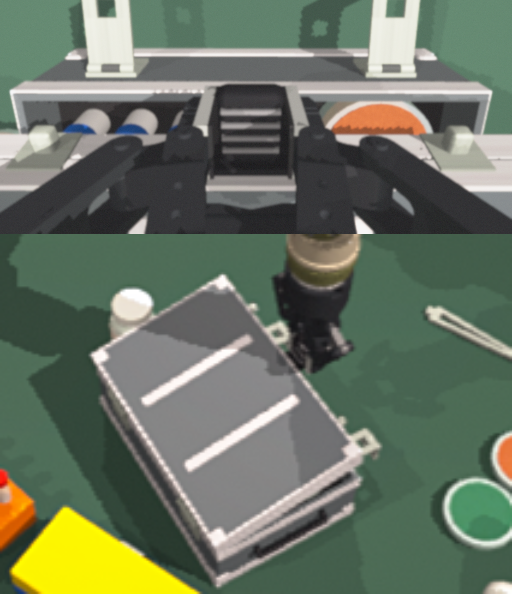

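The lid is rising, with the case interior visible, the hasps down and the grip firm. I'll continue to 30° and then 48°.

apply_moves([
  [[0,0.2,-0.65],0,0],
  [[0,0.4,-1.3],0,0],
  [[0,0.65,-1.95],0,0],
  [[0,0.9,-2.6],0,0],
  [[0,1.2,-3.2],0,0],
  [[0,1.5,-3.8],0,0],
  [[0,1.8,-4.4],0,0],
  [[0,2.15,-5.0],0,0],
  [[0,2.5,-5.6],0,0],
  [[0,2.9,-6.2],0,0],
])

```text
clock: 22.3
tcp_pos: [0.5553, 0.1766, 0.1709]
orientation: [-0.0, 0.818, 0.576, -0.001]
wrist_force: [3.9, -3.8, -8.1]
finger_gap: 0.0269
```

```bash
python3 - <<'E'
from h import *
from workcell import env
s=env.get_state();print(s['clock'],incase(s),s['wrist_force'],s['ft_torque'],s['finger_gap'])
shot(env,'n','wrist','scene')
cv2.imwrite('pics/nz.png',np.vstack([load('nwrist')['pixels'][150:384,:,::-1],cv2.resize(load('nscene')['pixels'][180:330,195:408,::-1],(512,360))]))
E
```

```text
22.3 [-0.0864 -0.0011  0.1709] [ 3.94065428 -3.76854206 -8.09001025] [-0.60472974 -0.37293148 -0.0664484 ] 0.026877904693772738
```

View pics/nz.png

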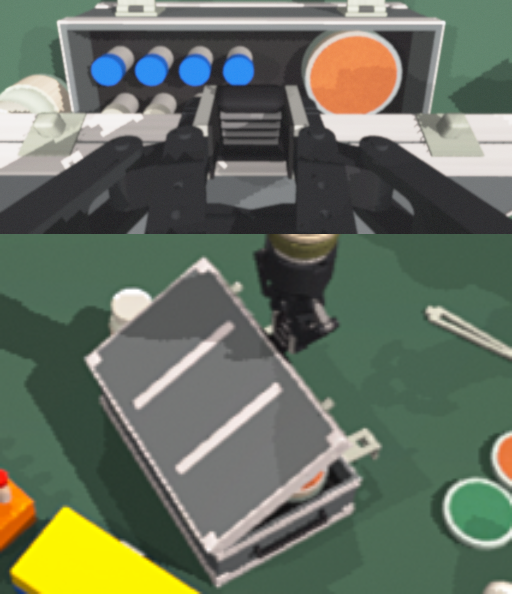

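apply_moves([
  [[0,0.4,-0.55],0,0],
  [[0,0.8,-1.1],0,0],
  [[0,1.25,-1.65],0,0],
  [[0,1.65,-2.2],0,0],
  [[0,2.15,-2.7],0,0],
  [[0,2.6,-3.2],0,0],
  [[0,3.1,-3.65],0,0],
  [[0,3.6,-4.1],0,0],
  [[0,4.1,-4.6],0,0],
  [[0,4.65,-5.0],0,0],
])

```text
clock: 23.65
tcp_pos: [0.5988, 0.161, 0.221]
orientation: [-0.0, 0.818, 0.576, -0.001]
wrist_force: [2.1, -5.0, -8.9]
finger_gap: 0.0271
```

apply_moves([
  [[0,0,0],0,0],
  [[0,0,0],0,0],
  [[0,0,0],0,0],
  [[0,0,0],0,0],
  [[0,0,0],0,0],
  [[0,0,0],0,0],
  [[0,0,0],0,0],
  [[0,0,0],0,0],
  [[0,0,0],0,0],
  [[0,0,0],0,0],
])

```text
clock: 24.9
tcp_pos: [0.5989, 0.1609, 0.2211]
orientation: [0.0, 0.818, 0.576, -0.001]
wrist_force: [2.5, -5.8, -8.7]
finger_gap: 0.0266
```

```bash
python3 - <<'E'
from h import *
from workcell import env
s=env.get_state();print(s['clock'],incase(s),s['wrist_force'],s['ft_torque'],s['finger_gap'])
shot(env,'o','wrist','scene','top')
cv2.imwrite('pics/oz.png',np.vstack([load('owrist')['pixels'][150:384,:,::-1],cv2.resize(load('oscene')['pixels'][180:330,195:408,::-1],(512,360))]))
cv2.imwrite('pics/oz3.png',cv2.resize(load('oscene')['pixels'][190:325,215:355,::-1],None,fx=4.4,fy=4.4,interpolation=cv2.INTER_CUBIC))
cv2.imwrite('pics/oz2.png',cv2.resize(load('otop')['pixels'][60:200,120:300,::-1],None,fx=4,fy=4,interpolation=cv2.INTER_CUBIC))
T=case()
for n,o,k,cn in(('oscene',(215,190),4.4,'s'),('otop',(120,60),4,'t')):
  c=load(n)
  for th in(45,48,50,53):
    a=np.radians(th);L=[]
    for y in(.145,-.145):
      for u,w in((.19,.03),(.0,.03)):
        P=(T@[.095-(u*np.cos(a)-w*np.sin(a)),y,.086+u*np.sin(a)+w*np.cos(a),1])[:3]
        L.append(((proj(c,P)-o+.5)*k-.5).round(0).tolist())
    print(n,th,L)
E
```

```text
24.9 [-0.04   -0.0011  0.2211] [ 2.54470033 -5.76608684 -8.74906651] [-0.93647875 -0.25168064  0.10853001] 0.026563075615690674
oscene 45 [[490.0, 331.0], [281.0, 547.0], [232.0, -10.0], [59.0, 197.0]]
oscene 48 [[479.0, 332.0], [279.0, 549.0], [221.0, -11.0], [57.0, 198.0]]
oscene 50 [[471.0, 333.0], [278.0, 550.0], [213.0, -11.0], [57.0, 199.0]]
oscene 53 [[459.0, 336.0], [276.0, 552.0], [201.0, -11.0], [55.0, 201.0]]
otop 45 [[49.0, 187.0], [190.0, 84.0], [487.0, 355.0], [564.0, 226.0]]
otop 48 [[51.0, 171.0], [191.0, 83.0], [492.0, 340.0], [565.0, 225.0]]
otop 50 [[53.0, 161.0], [191.0, 83.0], [495.0, 330.0], [565.0, 224.0]]
otop 53 [[56.0, 145.0], [192.0, 82.0], [500.0, 315.0], [566.0, 224.0]]
```

View pics/oz3.png

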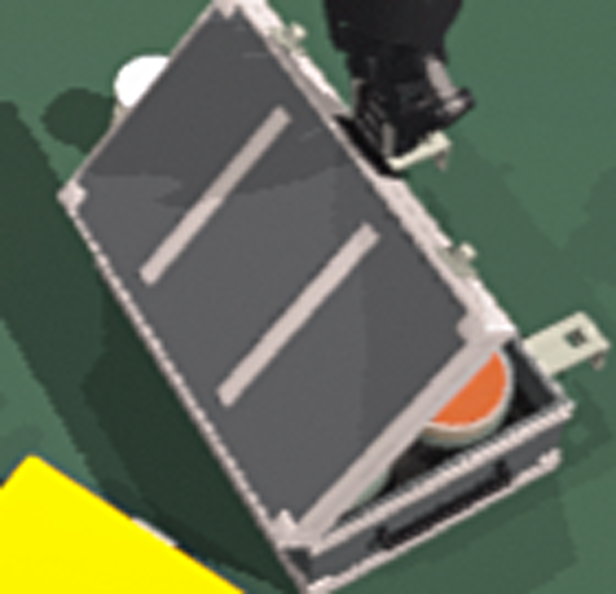

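View pics/oz2.png

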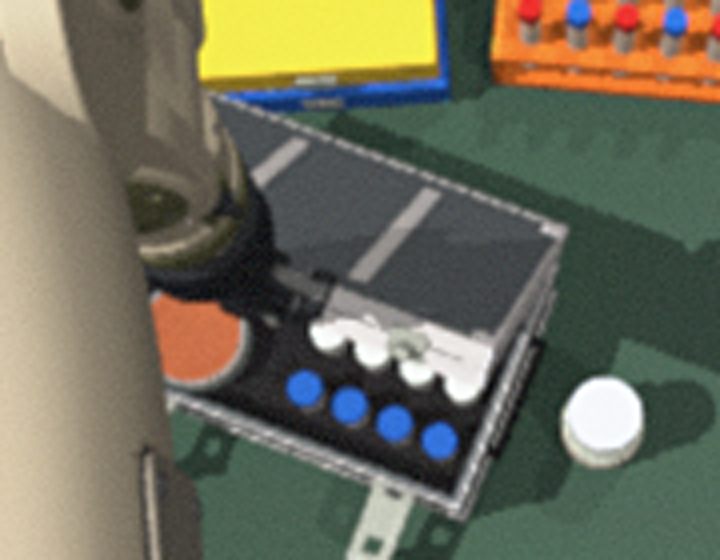

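View pics/oz.png

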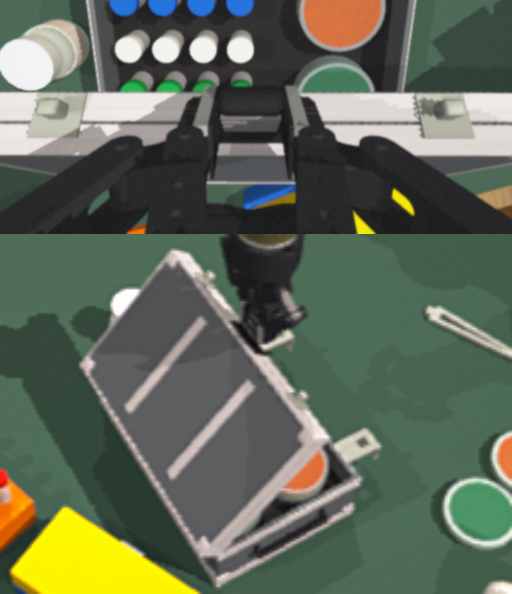

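The top view puts the lid's front right corner at zoom (492,338), which is about 48°. The TCP path gives 47.7°. I'll add the last 2.3° and settle.

apply_moves([
  [[0,0.2,-0.15],0,0],
  [[0,0.45,-0.35],0,0],
  [[0,0.7,-0.55],0,0],
  [[0,0.7,-0.55],0,0],
  [[0,0.7,-0.55],0,0],
  [[0,0.7,-0.55],0,0],
  [[0,0.7,-0.55],0,0],
  [[0,0.7,-0.55],0,0],
  [[0,0.7,-0.55],0,0],
  [[0,0.7,-0.55],0,0],
])

```text
clock: 26.3
tcp_pos: [0.6052, 0.1586, 0.2262]
orientation: [-0.0, 0.818, 0.576, -0.001]
wrist_force: [2.9, -4.2, -9.7]
finger_gap: 0.0271
```

```bash
python3 - <<'E'
from h import *
from workcell import env
s=env.get_state();p=incase(s);print(s['clock'],p,s['wrist_force'],s['finger_gap'])
for dx in(-.0025,0,.0025):
  o0=.095+.1231+dx;print(np.degrees(np.arctan2(.015+p[2]-.0658,o0-(p[0]+.1231))-np.arctan2(.015,o0)))
shot(env,'p','scene','top')
a=cv2.resize(load('pscene')['pixels'][190:325,215:355,::-1],None,fx=4.4,fy=4.4,interpolation=cv2.INTER_CUBIC)
cv2.imwrite('pics/pz3.png',a);cv2.imwrite('pics/pt.png',load('ptop')['pixels'][:,:,::-1])
cv2.imwrite('pics/pz2.png',cv2.resize(load('ptop')['pixels'][60:200,120:300,::-1],None,fx=4,fy=4,interpolation=cv2.INTER_CUBIC))
E
```

```text
26.3 [-0.0334 -0.0012  0.2262] [ 2.90200577 -4.20674578 -9.68462017] 0.02705628068222866
50.34982950176012
49.85997389621747
49.37631631740419
```

View pics/pz3.png

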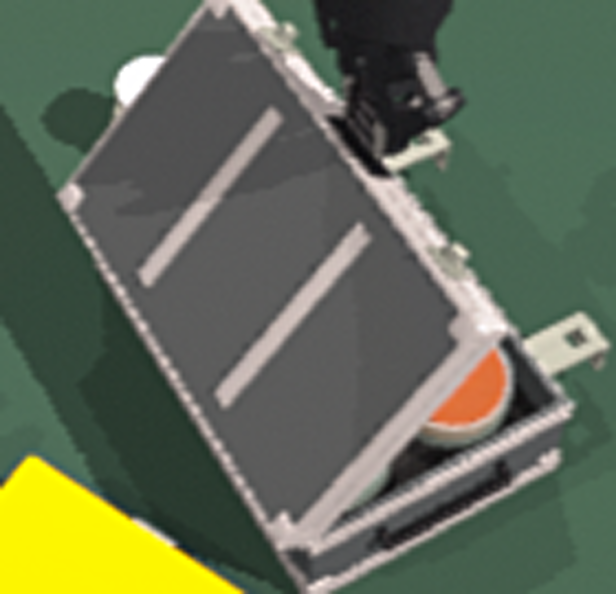

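View pics/pz2.png

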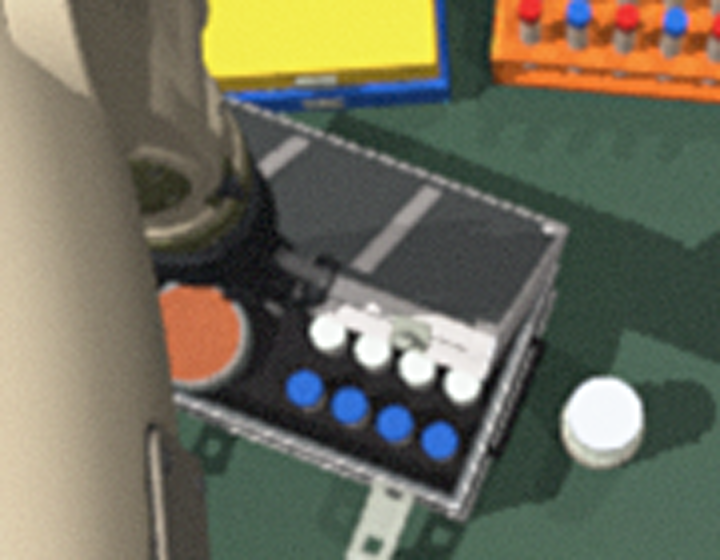

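View pics/pt.png

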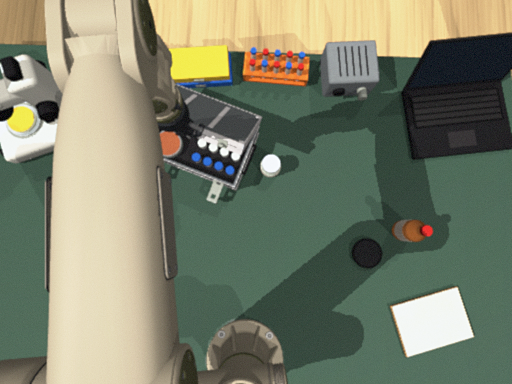

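The corner at zoom (497,328) gives about 50° in the top view, and the scene view and TCP path agree. The jar, bottle and dark dish are where they were. I'll compare the dishes and forceps in the scene camera, then hand in.

```bash
python3 - <<'E'
from h import *
from workcell import env
a=load('scene')['pixels'];b=load('pscene')['pixels']
def cen(i,f,box):
    h=cv2.cvtColor(i,cv2.COLOR_RGB2HSV);m=cv2.inRange(h,*f);r=np.zeros_like(m);x0,y0,x1,y1=box;r[y0:y1,x0:x1]=m[y0:y1,x0:x1];M=cv2.moments(r,True);return round(M['m10']/M['m00'],1),round(M['m01']/M['m00'],1),M['m00']
for n,f,box in[('red',((5,120,120),(20,255,255)),(395,255,440,300)),('green',((60,120,110),(85,255,255)),(375,275,415,318)),('forceps',((0,0,150),(180,80,255)),(368,205,415,238)),('jar',((0,0,190),(180,60,255)),(236,200,262,214)),('dark',((0,0,0),(180,255,45)),(220,125,252,152))]:
    print(n,cen(a,f,box),cen(b,f,box))
s=env.get_state();print(incase(s),s['clock'],s['finger_gap'])
env.hand_in()
E
```

```text
red (414.6, 274.1, 446.0) (414.6, 274.1, 443.0)
green (395.0, 295.4, 431.0) (395.0, 295.4, 428.0)
forceps (391.2, 220.4, 178.0) (389.8, 219.9, 175.0)
jar (249.5, 208.4, 167.0) (245.3, 207.2, 68.0)
dark (238.5, 140.0, 242.0) (236.1, 139.9, 355.0)
[-0.0334 -0.0012  0.2262] 26.4 0.027271171714393926
the job is handed in; nothing more can be done
```

I swung the left hasp and then the right fully down, then lifted the lid by its handle. I handed in at 26.4 s with the handle still gripped and the lid at about 50 degrees.

**Lid angle:** the arm's own path gives 49.9 degrees (49.4 to 50.3, allowing for a few mm of uncertainty in the case position). The lid's corners in the top and scene pictures also fit about 50. The grip was holding at a 27 mm finger gap with about 10 N at the wrist.

**Hasps:** the wrist camera showed both folded out about level before the lift. Neither angle was measured exactly. I swung each through a commanded 97 degrees.

**Other items:**
- **Dishes:** the red and green dish centres had not shifted at all in the scene camera.
- **Forceps:** their centre read 1.4 pixels different, with no contact felt. I put that down to shading.
- **Jar and dark dish:** their colour-mask centres read 4 and 2 pixels different. The jar is now partly hidden by the raised lid, and the dark dish's mask probably picked up the arm's shadow. Both look unmoved by eye in the top view.
- **Bottle:** I checked it by eye only; it looks unmoved.

**Disagreement:** the real fingertips sit about 24 mm behind the reported TCP. My first pinch therefore closed in the air above the left lip, without touching anything. I corrected for this in every later grasp.

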